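# Ease a sagging barrel bolt over its bent keeper and hold the guard gate ajar

### The arm

A 6-joint arm with a two-finger parallel gripper is mounted at the origin on the work surface. World frame = base frame: x ahead of the robot, y to its left, z up, the work surface at z = 0. Lengths are in m, angles in rad, forces in N, time in s.
With the tool pointing down it reaches from about 0.275 to 0.75 m from the base axis. Payload 10.2 kg.
Tool frame: the origin (TCP) lies where the fingers leave the gripper's body, on its centre line; the fingertips stand 64 mm ahead of it and the grasp point (between the pads) lies 45 mm ahead of it (ctrl.tip_extent is the distance from the TCP to the fingertips, in m); z points along the fingers, y is the line along which they close (so a half turn about z gives the same grasp; the last joint's range is limited). The gripper opens to 88 mm and grips with 3 to 60 N. Pads are 18 mm wide; open, the fingers measure 123 mm over their backs; the gripper's body (75 mm by 187 mm) begins 45 mm behind the grasp point.
Start: joints at [-1.493, 0.313, 1.498, -0, 1.331, -0.223], TCP at [0.156, -0.501, 0.303] pointing down, gripper open.
Joint ranges: [-2.94, 2.94], [-0.97, 2.17], [0.19, 2.56], [-1.23, 4.37], [0.02, 3.11], [-2.88, 2.88]. Speed limits (rad/s): [2.39, 2.39, 3.01, 3.14, 3.14, 3.14].

### API

Orientations are given as a 3x3 rotation matrix whose columns are the frame's x, y, z axes.
In Python, from workcell import ctrl gives the robot as it stands.
- The arm moves only by the tool step_arm, never from a script. Its arguments are lists of equal length, an entry for each row: "dr": the turn, a rotation vector about the tool's x, y, z in rad, a list of three; "xyz": the shift along the tool's x, y, z in m, a list of three; "hand": the gripper command: -1 is fully open, 1 is shut, values between are in proportion. In form: {"dr": [[rx, ry, rz], ...], "xyz": [[tx, ty, tz], ...], "hand": [hand, ...]}. A call has 1 to 10 rows; each row shifts and turns the commanded pose from where the row before left it, along the tool's axes as they then stand; what a row does not reach is not made up. A row lasts 1/10 s, in which the tool goes at most 50 mm and 8.59 degrees, less where a joint would pass 70% of its speed; a pose out of reach is approached as far as the arm can. A call with a gripper value outside its range is refused whole. The fingers move at their own pace and stop on an object; the grip force is fixed at half the most. Time passes only in rows, so rows that do not move let the fingers close. It gives the time, the measured TCP pose, the force, the opening and the grip force at its end, in the units of the state.
- ctrl.observe(): the state, without advancing time (a new reading comes with each control period).
- ctrl.camera(name): name is "side" or "top" or "wrist"; returns a dict with "pixels" (384x512x3 uint8, red, green, blue), "fx", "fy", "cx", "cy" (pixels), "k1" (the pictures are not rectified: a ray, as slopes to the right and down, at radius r is drawn at 1 + k1 r^2 times it, then the intrinsics apply), "position" and "orientation" of the camera in the world. Camera axes: x right, y up, looking along -z (the intrinsics and any distortion apply to the point x, -y, -z); pixel columns grow to the right and rows downward; lengths in m; the calibration is good to about 2 mm. A picture is of the moment at which its call begins. There is no depth.
- ctrl.sign_off(): hands the job in; it is judged then, once.
The state is a dict: "time": time; "joint_positions": joint angles; "joint_velocities": joint speeds; "joint_efforts": joint torques, N m; "position": TCP position; "eef_rot": TCP orientation; "force": force on the tool from outside, world axes, zero at the start; "wrist_torque": the same for the moment, N m; "grip_width": finger opening in m; "grip_force": force on a finger pad.
Only numpy, scipy, OpenCV 4.12 (cv2) and the standard library are available. Lean on these libraries where they do the work, as an engineer would, in place of code of your own. Each camera call takes 0.05 s, during which the arm holds its last target. There are 200 camera calls.

### The job

The barrel bolt on top of the bench test guard's gate sags and its hooked nose is caught behind the bent lip of the keeper: take the bolt by its upright knob, lift it so that the nose rides over the lip while you pull it back out of the keeper, then, still holding the knob, swing the self-closing gate towards the robot until its free edge stands ajar by about 10 cm. Finish while holding it there by the knob so that a colleague can reach the box behind it: do not let go, and leave the other things on the bench where they are.

Things in the scene. Friction and masses are not known exactly. Their poses are not given: they have to be found in the camera images.
- guard: fixed bench guard: two blue 50 mm square posts 140 mm tall on a metal base plate (hinge post y = +172 to +222 mm, keeper post y = -191 to -141 mm), clear side panels and a tan terminal box (top at 68 mm) behind the gate. Origin on the bench under the plane of the shut gate; x points square through the gate, away from the side to which it opens, y along the gate to its hinge, z up
- hinge (a point): point on the gate's upright hinge axis, level with the top of the gate (140 mm above the bench); axes as the guard's. The gate is a blue frame with a clear pane, 24 mm thick, 300 mm wide, underside 25 mm above the bench; its free edge is 305 mm from the hinge axis
- gate (a joint): angle of the gate about its hinge (rad): 0 shut, grows to 0.9 as it opens to the robot's side (guard's -x); 0.33 is 10 cm ajar at the free edge. A spring closes it: about 0.4 N m at 0, 0.7 N m at 0.33 rad (2 to 3 N at the knob)
- bolt_slide (a joint): how far the bolt is pulled back (m), along the gate's top towards the hinge (towards the guard's +y): -0.003 to 0.045, about 0 at the start, friction about 1.5 N. With the nose down the lip stops it near 0.007; from 0.030 the nose is out of the keeper and the gate can swing
- bolt: steel bolt: a 12 mm rod along the top of the gate, from a pin in the dark barrel strap out over the keeper post. Origin on that pin's axis at the rod's rear, 184 mm above the bench; -y runs along the rod to the nose, z up along the knob, x is the tilt axis. It tilts freely about the pin (which slides with it): at rest it sags nose-down by 0.11 rad, can be raised by up to 0.24 rad; 2 to 3 N lift it
- knob (a point): centre of the bolt's upright black knob, a round grip 16 mm in diameter, 40 mm tall, 110 mm along the rod from the pin and 36 mm above the rod's axis, on a 10 mm stem; axes as the bolt's. It leans with the bolt: 17 mm up (0.155 rad) it is also about 4 mm nearer the hinge. Fully drawn it is 40 mm from the barrel's strap (24 mm wide, top 196 mm above the bench)
- nose (a point): lowest point of the bolt's nose, a 10 mm thick pin turned down 22 mm below the rod's axis, 170 mm along the rod from the bolt's pin (60 mm beyond the knob); axes as the bolt's. At rest 143 mm above the bench. It must rise about 17 mm to clear the lip: the knob then rises about 11 mm, and a knob lift of 14 to 22 mm clears it well
- lip (a point): middle of the top edge of the keeper's bent lip, a steel plate 24 mm wide, 4 mm thick, across the bolt on the edge of the keeper post, top 160 mm above the bench; axes as the guard's. On the robot's side the keeper has an upright cheek, 42 mm long, 5 mm thick, 12 mm from the bolt's line, top 190 mm above the bench: it keeps the gate shut until the bolt is pulled back
- multimeter: a yellow handheld multimeter, 90 x 170 x 36 mm, lying face up beside the guard; origin at the centre of its underside. A bystander: leave it alone
- screwdriver: a screwdriver about 200 mm long lying on the bench; a bystander: leave it alone
- parts_carton: a small closed cardboard carton, 100 x 130 x 60 mm; origin at the centre of its underside. A bystander: leave it alone

How it is judged:
By the outcome, as a careful person would: the job done as asked, in the order asked, and still so for the second after the job is handed in, while the arm keeps its last pose, push and grip.
It also fails if it takes over 32 s, if anything falls off the work surface, if the arm or the gripper's body presses on something with over 40 N, if the wrist force passes 120 N, or if a joint passes its speed limit or range.

## Working session

There is one attempt and no reset: what is moved stays moved. The work goes in short steps, Python scripts to look and compute and a tool call to move; the robot and the scene stay as the last step left them, time stands still between calls to the robot, and variables do not carry over. Pictures are saved under pics/ and viewed, at most 10 in all, crops included, and the job is handed in when it is done.

Besides the shell and the picture viewer there is one more tool, called in YAML: its name, and indented under it one key for each argument. step_arm: Moves the arm, as the interface text tells. Its arguments: {"type":"object","properties":{"dr":{"type":"array"},"xyz":{"type":"array"},"hand":{"type":"array"}},"required":["dr","xyz","hand"]}

```bash
mkdir -p pics
cat > h.py <<'E'
import numpy as np, cv2, pickle
from workcell import ctrl
def snap(n):
    c=ctrl.camera(n); cv2.imwrite(f'pics/{n}_{ctrl.observe()["time"]:.2f}.png',c['pixels'][:,:,::-1]); pickle.dump(c,open(f'{n}.pkl','wb')); return c
def ray(c,u,v):
    K=np.array([[c['fx'],0,c['cx']],[0,c['fy'],c['cy']],[0,0,1.]])
    p=cv2.undistortPoints(np.array([[[u,v]]],float),K,np.array([c['k1'],0,0,0.]))[0,0]
    return np.array(c['position']),np.array(c['orientation'])@np.array([p[0],-p[1],-1])
def atz(c,u,v,z):
    o,d=ray(c,u,v); return o+d*(z-o[2])/d[2]
def tri(a,b):
    (o1,d1),(o2,d2)=a,b
    s=np.linalg.lstsq(np.c_[d1,-d2],o2-o1,rcond=None)[0]
    p,q=o1+s[0]*d1,o2+s[1]*d2; return (p+q)/2,np.linalg.norm(p-q)
def load(n): return pickle.load(open(f'{n}.pkl','rb'))
E
python3 - <<'E'
from h import *
for n in('side','top'):
    c=snap(n); print(n,np.round(c['position'],3),np.round(c['orientation'],2).tolist(),c['fx'],c['k1'])
o=ctrl.observe(); print(o['time'],o['position'],np.round(o['eef_rot'],3),o['force'])
a=[cv2.imread(f) for f in __import__('glob').glob('pics/*.png')]
import glob;print(glob.glob('pics/*'))
E
```

```text
side [ 0.283 -1.066  1.041] [[0.97, 0.16, -0.18], [-0.24, 0.59, -0.77], [-0.01, 0.79, 0.61]] 443.043723516161 -0.17456615226800715
top [0.426 0.08  1.226] [[-0.0, 1.0, -0.09], [-1.0, -0.0, -0.01], [-0.01, 0.09, 1.0]] 376.748015699997 0.014117655029255277
0.1 [ 0.15551537 -0.50129001  0.30224466] [[ 0.955  0.296 -0.   ]
 [ 0.296 -0.955  0.001]
 [ 0.    -0.001 -1.   ]] [-0.00197983 -0.48625317 -1.08983372]
['pics/side_0.05.png', 'pics/top_0.10.png']
```

View pics/side_0.05.png

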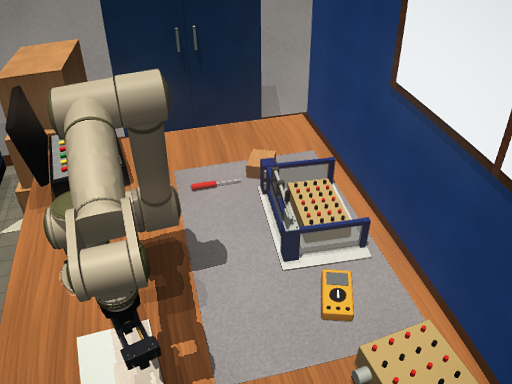

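View pics/top_0.10.png

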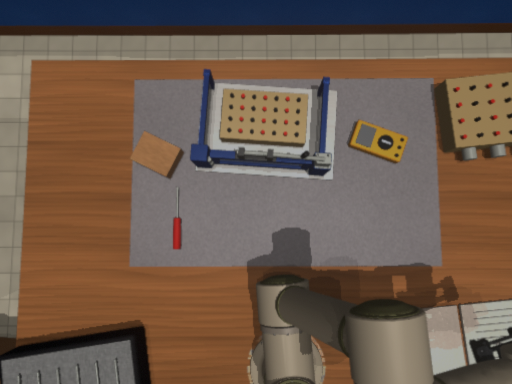

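The side view shows the guard with its keeper post at about (290,240). In the top view the hinge post is at (201,155) and the keeper post at (318,163). I'll enlarge both.

Run:
```python
from h import *
a=cv2.imread('pics/top_0.10.png')[135:185,185:345]; b=cv2.imread('pics/side_0.05.png')[150:265,250:375]
cv2.imwrite('pics/c1.png',cv2.resize(a,None,fx=5,fy=5,interpolation=cv2.INTER_CUBIC))
cv2.imwrite('pics/c2.png',cv2.resize(b,None,fx=5,fy=5,interpolation=cv2.INTER_CUBIC))
```

```text
(no output)
```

View pics/c1.png

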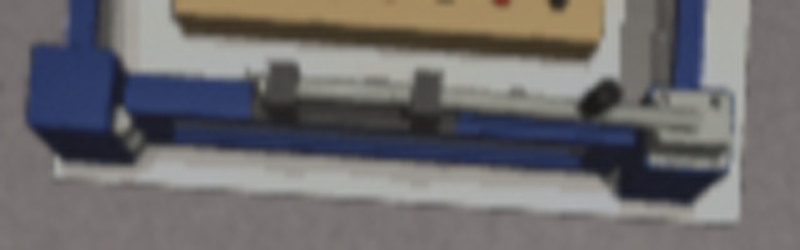

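View pics/c2.png

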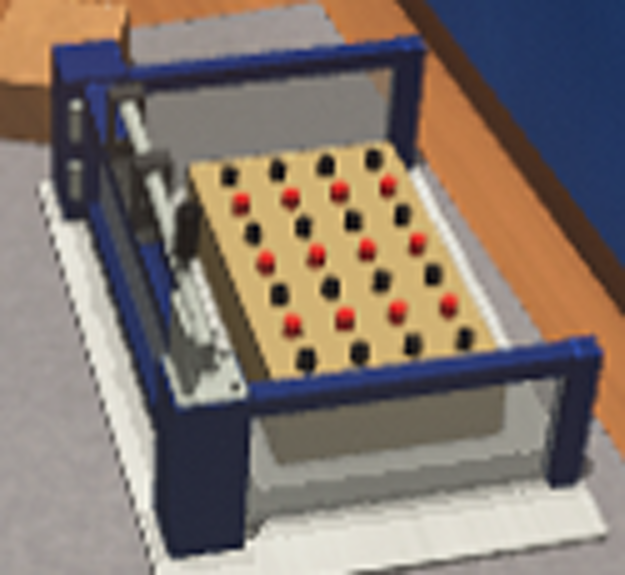

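The top crop shows the knob at about (600,98) and the post tops at (75,82) and (690,115). In the side crop the knob centre is at about (186,220) and the keeper post's top is at about (205,385).

Run:
```python
from h import *
T,S=load('top'),load('side')
t=lambda u,v:(185+(u+.5)/5-.5,135+(v+.5)/5-.5)
s=lambda u,v:(250+(u+.5)/5-.5,150+(v+.5)/5-.5)
print('knob',tri(ray(T,*t(600,98)),ray(S,*s(186,220))))
print('knob top',tri(ray(T,*t(607,92)),ray(S,*s(188,190))))
h=atz(T,*t(75,82),.14);print('hinge post top',h, [atz(T,*t(*p),.14) for p in((33,45),(118,50),(30,113))])
k=atz(T,*t(690,118),.14);print('keeper c',k)
d=h-k; print(np.linalg.norm(d), np.arctan2(-d[0],d[1]))
# bolt line at strap & nose
for p,z in(((283,82),.184),((427,95),.19),((520,100),.18),((690,122),.17)): print(atz(T,*t(*p),z))
# post bottom corners side
for p in((157,545),(243,548)): print('bot',atz(S,*s(*p),.006))
for p in((163,405),(245,400)): print('top',atz(S,*s(*p),.14))
```

```text
knob (array([ 0.62871075, -0.04288288,  0.21583634]), np.float64(0.00020264895238238887))
knob top (array([ 0.62805953, -0.04392673,  0.23936656]), np.float64(0.0015040614301318905))
hinge post top [0.65468283 0.25477494 0.14      ] [array([0.67677136, 0.27963769, 0.14      ]), array([0.67362514, 0.22977011, 0.14      ]), array([0.63638922, 0.2808787 , 0.14      ])]
keeper c [ 0.631989   -0.10439108  0.14      ]
0.3598822535525688 -0.06310089199303087
[0.64500729 0.130887   0.184     ]
[0.63608487 0.05028375 0.19      ]
[ 0.63505111 -0.00229447  0.18      ]
[ 0.62400356 -0.09925186  0.17      ]
bot [ 0.59545496 -0.10814631  0.006     ]
bot [ 0.64830591 -0.12530098  0.006     ]
top [ 0.59220053 -0.12070995  0.14      ]
top [ 0.64142472 -0.12941068  0.14      ]
```

step_arm:
  dr:
    - [0,0,0]
    - [0,0,0]
    - [0,0,0]
    - [0,0,0]
    - [0,0,0]
    - [0,0,0]
    - [0,0,0]
    - [0,0,0]
    - [0,0,0]
    - [0,0,0]
  xyz:
    - [0.02,-0.012,-0.01]
    - [0.036,-0.0207,-0.01]
    - [0.036,-0.0207,-0.01]
    - [0.036,-0.0207,-0.01]
    - [0.036,-0.0207,-0.01]
    - [0.036,-0.0207,-0.01]
    - [0.036,-0.0207,-0.01]
    - [0.036,-0.0207,-0.01]
    - [0.036,-0.0207,-0.01]
    - [0.036,-0.0207,-0.01]
  hand: [-1,-1,-1,-1,-1,-1,-1,-1,-1,-1]

```text
time: 1.1
position: [0.4262, -0.2086, 0.403]
eef_rot: [[0.955, 0.296, -0.0], [0.296, -0.955, 0.0], [-0.0, -0.0, -1.0]]
force: [0.1, -0.4, -0.4]
grip_width: 0.0883
grip_force: 0.0
```

step_arm:
  dr:
    - [0,0,0]
    - [0,0,0]
    - [0,0,0]
    - [0,0,0]
    - [0,0,0]
    - [0,0,0]
    - [0,0,-0.12]
    - [0,0,-0.12]
    - [0,0,-0.12]
    - [0,0,-0.12]
  xyz:
    - [0.036,-0.0207,0]
    - [0.036,-0.0207,0]
    - [0.036,-0.0207,0]
    - [0.036,-0.0207,0]
    - [0.036,-0.0207,0]
    - [0.016,-0.008,0]
    - [0,0,0]
    - [0,0,0]
    - [0,0,0]
    - [0,0,0]
  hand: [-1,-1,-1,-1,-1,-1,-1,-1,-1,-1]

```text
time: 2.1
position: [0.5795, -0.0455, 0.4023]
eef_rot: [[0.707, 0.707, -0.001], [0.707, -0.707, 0.0], [-0.001, -0.001, -1.0]]
force: [0.4, -0.1, -0.4]
grip_width: 0.088
grip_force: 0.0
```

step_arm:
  dr:
    - [0,0,-0.12]
    - [0,0,-0.12]
    - [0,0,-0.12]
    - [0,0,-0.12]
    - [0,0,-0.12]
    - [0,0,-0.127]
    - [0,0,0]
    - [0,0,0]
  xyz:
    - [0,0,0]
    - [0,0,0]
    - [0,0,0]
    - [0,0,0]
    - [0,0,0]
    - [0,0,0]
    - [0,0,0]
    - [0,0,0]
  hand: [-1,-1,-1,-1,-1,-1,-1,-1]

```text
time: 2.9
position: [0.5795, -0.0455, 0.4025]
eef_rot: [[0.066, 0.998, -0.001], [0.998, -0.066, 0.0], [0.0, -0.001, -1.0]]
force: [1.0, -0.7, 0.2]
grip_width: 0.0882
grip_force: 0.0
```

Run:
```python
from h import *
c=snap('wrist'); o=ctrl.observe(); print(o['time'],o['position'],np.round(o['eef_rot'],3),o['force'],np.round(o['joint_positions'],2),c['position'])
cv2.imwrite('pics/w1.png',cv2.resize(c['pixels'][:,:,::-1],(800,600)))
```

```text
2.95 [ 0.57950486 -0.04557776  0.40253068] [[ 0.066  0.998 -0.   ]
 [ 0.998 -0.066  0.   ]
 [ 0.    -0.    -1.   ]] [ 0.4843223   0.41548399 -0.5557082 ] [-0.28  0.4   1.12 -0.    1.62 -0.21] [0.58468568 0.02932283 0.48428222]
```

View pics/w1.png

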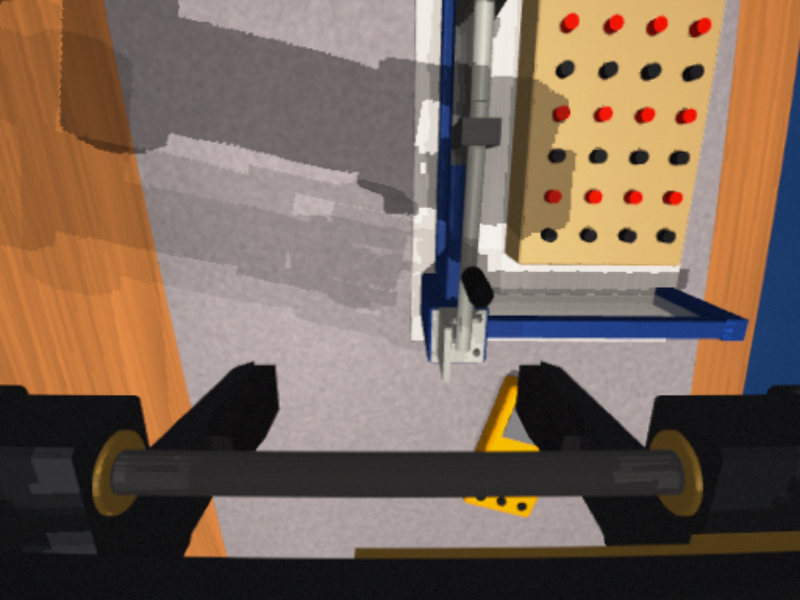

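The wrist view shows the knob from its base at (470,272) to its top end at about (484,297), centre about (477,285). The strap is at (477,132) and the keeper plate's corners are at (432,308), (487,310) and (430,362).

Run:
```python
from h import *
T,S,W=load('top'),load('side'),load('wrist')
t=lambda u,v:(185+(u+.5)/5-.5,135+(v+.5)/5-.5)
s=lambda u,v:(250+(u+.5)/5-.5,150+(v+.5)/5-.5)
w=lambda u,v:((u+.5)*.64-.5,(v+.5)*.64-.5)
print('tri W-S',tri(ray(W,*w(477,285)),ray(S,*s(186,220))))
print('tri W-T',tri(ray(W,*w(477,285)),ray(T,*t(600,98))))
for z in(.208,.216):print(z,atz(W,*w(477,285),z),atz(S,*s(186,220),z),atz(T,*t(600,98),z))
for p,z in(((482,100),.184),((477,132),.196),((474,180),.18),((467,245),.176),((432,308),.145),((487,310),.145),((442,330),.19)):print(p,atz(W,*w(*p),z))
print(atz(W,*w(484,300),.2277),atz(W,*w(470,270),.188))
a=cv2.imread('pics/w1.png');
```

```text
tri W-S (array([ 0.62964338, -0.04125893,  0.21455345]), np.float64(0.0009559770284232912))
tri W-T (array([ 0.63204488, -0.04475002,  0.20129188]), np.float64(0.0006284539977071043))
0.208 [ 0.6312253  -0.04307881  0.208     ] [ 0.63188378 -0.03317865  0.208     ] [ 0.63038578 -0.04385574  0.208     ]
0.216 [ 0.6298777  -0.04098236  0.216     ] [ 0.62853547 -0.04309683  0.216     ] [ 0.62877999 -0.0428812   0.216     ]
(482, 100) [0.64027314 0.07012623 0.184     ]
(477, 132) [0.63471317 0.05048515 0.196     ]
(474, 180) [0.63499114 0.02172034 0.18      ]
(467, 245) [ 0.62999975 -0.02209322  0.176     ]
(432, 308) [ 0.60543172 -0.07632999  0.145     ]
(487, 310) [ 0.64963512 -0.08088577  0.145     ]
(442, 330) [ 0.60906787 -0.07906876  0.19      ]
[ 0.63202436 -0.04755208  0.2277    ] [ 0.62994146 -0.0374179   0.188     ]
```

step_arm:
  dr:
    - [0,0,0]
    - [0,0,0]
    - [0,0,0]
    - [0,0,0]
    - [0,0,0]
    - [0,0,0]
    - [0,0,0]
    - [0,0,0]
    - [0,0,0]
    - [0,0,0]
  xyz:
    - [0.002,0.0177,0.015]
    - [0.002,0.02,0.02]
    - [0.002,0.013,0.02]
    - [0,0,0.02]
    - [0,0,0.02]
    - [0,0,0.018]
    - [0,0,0.015]
    - [0,0,0.01]
    - [0,0,0.007]
    - [0,0,0]
  hand: [-1,-1,-1,-1,-1,-1,-0.4,0,0.2,0.36]

```text
time: 3.95
position: [0.6304, -0.0428, 0.2571]
eef_rot: [[0.064, 0.998, -0.001], [0.998, -0.064, 0.0], [0.0, -0.001, -1.0]]
force: [0.3, -0.5, -0.0]
grip_width: 0.0583
grip_force: 0.0
```

step_arm:
  dr:
    - [0,0,0]
    - [0,0,0]
    - [0,0,0]
  xyz:
    - [0,0,0]
    - [0,0,0]
    - [0,0,0]
  hand: [0.4,0.4,0.4]

```text
time: 4.25
position: [0.6306, -0.0428, 0.2583]
eef_rot: [[0.063, 0.998, 0.001], [0.998, -0.063, -0.0], [-0.0, 0.001, -1.0]]
force: [-0.3, -0.7, 0.2]
grip_width: 0.0344
grip_force: 0.0
```

Run:
```python
from h import *
c=snap('wrist'); o=ctrl.observe(); print(o['time'],o['position'],np.round(o['eef_rot'],3),o['force'],o['grip_width'],o['wrist_torque'])
cv2.imwrite('pics/w2.png',cv2.resize(c['pixels'][:,:,::-1],(800,600)))
```

```text
4.3 [ 0.63057221 -0.04277262  0.25819282] [[ 0.063  0.998  0.001]
 [ 0.998 -0.063 -0.   ]
 [-0.     0.001 -1.   ]] [-0.11696301 -0.56131174  0.61256008] 0.03009491747574026 [-0.04003174 -0.08680264 -0.00188081]
```

View pics/w2.png

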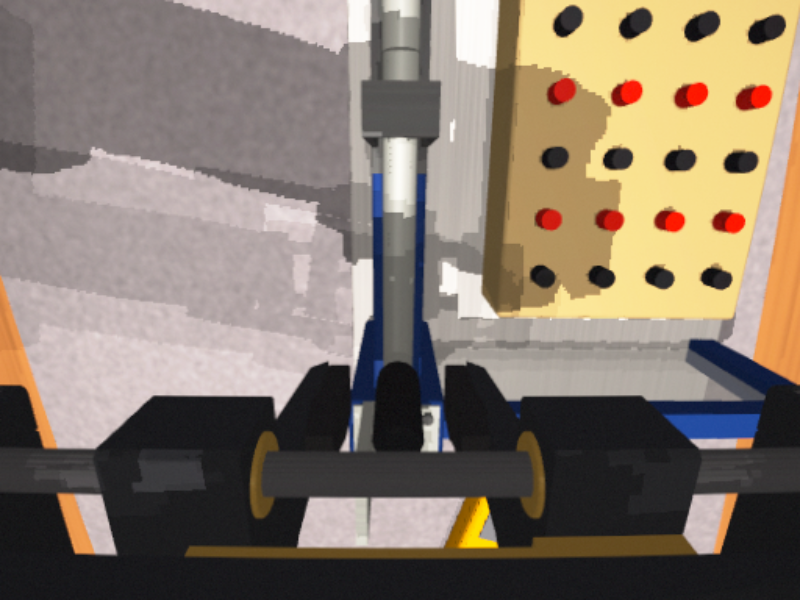

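The knob at (398,405) stands midway between the fingertips at (340,400) and (455,400). The rod runs straight up the image, so the tool's yaw matches the guard's. Closing now.

step_arm:
  dr:
    - [0,0,0]
    - [0,0,0]
    - [0,0,0]
    - [0,0,0]
    - [0,0,0]
  xyz:
    - [0,0,0.003]
    - [0,0,0]
    - [0,0,0]
    - [0,0,0]
    - [0,0,0]
  hand: [0.6,1,1,1,1]

```text
time: 4.8
position: [0.6305, -0.0427, 0.2546]
eef_rot: [[0.063, 0.998, -0.0], [0.998, -0.063, 0.0], [0.0, -0.0, -1.0]]
force: [0.4, -0.4, -0.7]
grip_width: 0.0147
grip_force: 30.0
```

Run:
```python
import numpy as np
# TCP motion (tool axes) for bolt tilt phi about pin, tool turning with it; plane coords (y toward hinge, z up)
r0=np.array([-.110*np.cos(.11)-.036*np.sin(.11),  .256-.184-.110*np.sin(.11)*0]) # TCP rel. pin approx
r0=np.array([-.1133,.072])
n=6;dp=.165/n
p=r0
for i in range(n):
    a=-dp; R=np.array([[np.cos(a),-np.sin(a)],[np.sin(a),np.cos(a)]]); q=R@p
    th=-dp*(i+1); x=np.array([np.cos(th),np.sin(th)]); z=-np.array([-np.sin(th),np.cos(th)])
    print(np.round([(q-p)@x,(q-p)@z],4)); p=q
```

```text
[ 0.0019 -0.0031]
[ 0.0019 -0.0031]
[ 0.0019 -0.0031]
[ 0.0019 -0.0031]
[ 0.0019 -0.0031]
[ 0.0019 -0.0031]
```

step_arm:
  dr:
    - [0,-0.02,0]
    - [0,-0.03,0]
    - [0,-0.03,0]
    - [0,-0.03,0]
    - [0,-0.03,0]
    - [0,-0.025,0]
    - [0,0,0]
    - [0,0,0]
  xyz:
    - [0.0014,0,-0.0023]
    - [0.0021,0,-0.0034]
    - [0.0021,0,-0.0034]
    - [0.0021,0,-0.0034]
    - [0.0021,0,-0.0034]
    - [0.0017,0,-0.0028]
    - [0,0,0]
    - [0,0,0]
  hand: [1,1,1,1,1,1,1,1]

```text
time: 5.6
position: [0.6313, -0.0298, 0.2725]
eef_rot: [[0.062, 0.998, -0.01], [0.985, -0.063, -0.163], [-0.164, -0.0, -0.987]]
force: [1.0, 0.5, -1.7]
grip_width: 0.015
grip_force: 30.0
```

step_arm:
  dr:
    - [0,0,0]
    - [0,0,0]
    - [0,0,0]
    - [0,0,0]
    - [0,0,0]
    - [0,0,0]
    - [0,0,0]
    - [0,0,0]
  xyz:
    - [0.003,0,-0.0005]
    - [0.006,0,-0.001]
    - [0.006,0,-0.001]
    - [0.006,0,-0.001]
    - [0.006,0,-0.001]
    - [0.006,0,-0.001]
    - [0.0045,0,-0.0008]
    - [0,0,0]
  hand: [1,1,1,1,1,1,1,1]

```text
time: 6.4
position: [0.6337, 0.0089, 0.2725]
eef_rot: [[0.061, 0.998, -0.01], [0.985, -0.062, -0.163], [-0.163, -0.0, -0.987]]
force: [1.9, 1.7, -1.8]
grip_width: 0.0151
grip_force: 30.0
```

Run:
```python
from h import *
c=snap('side'); w=snap('wrist'); o=ctrl.observe(); print(o['time'],o['position'],o['force'],o['grip_width'],o['wrist_torque'])
a=cv2.resize(c['pixels'][140:260,240:360,::-1],(600,600),interpolation=cv2.INTER_CUBIC)
cv2.imwrite('pics/s2.png',a)
```

```text
6.5 [0.63363186 0.00838352 0.27241877] [ 2.17541042  1.38271782 -0.98063221] 0.01498038110166778 [ 0.23145174 -0.38285234  0.09226438]
```

View pics/s2.png

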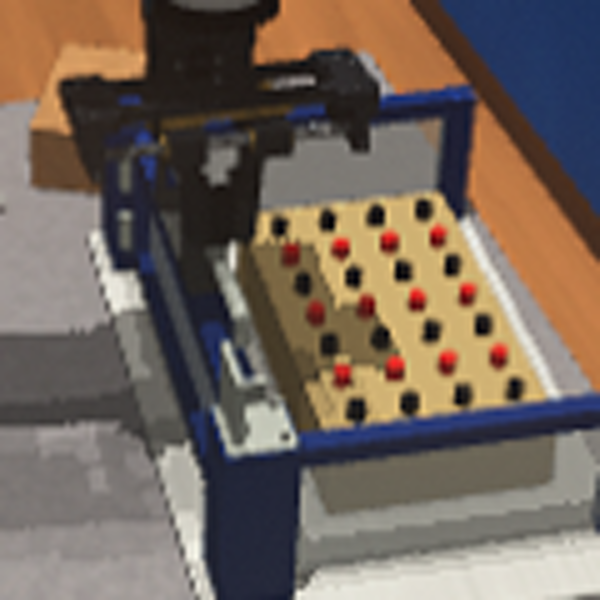

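The nose is out of the keeper: the rod ends at about (232,335), ahead of the plate, and the force stays low. Now the swing, in two stages.

step_arm:
  dr:
    - [0.0025,0,0.0148]
    - [0.0049,0,0.0296]
    - [0.0049,0,0.0296]
    - [0.0049,0,0.0296]
    - [0.0049,0,0.0296]
    - [0.0025,0,0.0148]
    - [0,0,0]
  xyz:
    - [0.0001,-0.0033,0]
    - [0.0001,-0.0067,0]
    - [0.0001,-0.0067,0]
    - [0.0001,-0.0067,0]
    - [0.0001,-0.0067,0]
    - [0.0001,-0.0033,0]
    - [0,0,0]
  hand: [1,1,1,1,1,1,1]

```text
time: 7.2
position: [0.6004, 0.0126, 0.2727]
eef_rot: [[0.209, 0.977, -0.035], [0.964, -0.212, -0.161], [-0.164, 0.0, -0.986]]
force: [2.2, 0.7, -1.1]
grip_width: 0.0152
grip_force: 30.0
```

step_arm:
  dr:
    - [0.0025,0,0.0148]
    - [0.0049,0,0.0296]
    - [0.0049,0,0.0296]
    - [0.0049,0,0.0296]
    - [0.0049,0,0.0296]
    - [0.0049,0,0.0296]
    - [0.0025,0,0.0148]
    - [0,0,0]
    - [0,0,0]
  xyz:
    - [0.0001,-0.0033,0]
    - [0.0001,-0.0067,0]
    - [0.0001,-0.0067,0]
    - [0.0001,-0.0067,0]
    - [0.0001,-0.0067,0]
    - [0.0001,-0.0067,0]
    - [0.0001,-0.0035,0]
    - [0,0,0]
    - [0,0,0]
  hand: [1,1,1,1,1,1,1,1,1]

```text
time: 8.1
position: [0.5625, 0.0246, 0.2725]
eef_rot: [[0.378, 0.924, -0.062], [0.911, -0.383, -0.152], [-0.164, 0.0, -0.986]]
force: [2.8, 0.3, -1.8]
grip_width: 0.015
grip_force: 30.0
```

Run:
```python
from h import *
c=snap('top'); s=snap('side'); o=ctrl.observe(); print(o['time'],o['position'],np.round(o['eef_rot'],3),o['force'],o['grip_width'],o['wrist_torque'])
R=o['eef_rot'];g=np.array(o['position'])+.045*np.array(R)[:,2]; print('grasp',g)
g0=np.array([.6305,-.0427]); h=np.array([.650,.230]); v=g[:2]-h; print('angle',np.arctan2(-v[0],-v[1])-np.arctan2(.063,.998),np.linalg.norm(v))
a=cv2.resize(c['pixels'][130:200,185:345,::-1],(800,350),interpolation=cv2.INTER_CUBIC)
b=cv2.resize(s['pixels'][150:260,240:400,::-1],(800,550),interpolation=cv2.INTER_CUBIC)[:,:]
b=cv2.resize(b,(360,248)); 
cv2.imwrite('pics/t3.png',np.vstack([a,np.pad(b,((0,2),(0,440),(0,0)))]))
```

```text
8.2 [0.56246367 0.02461642 0.27242067] [[ 0.378  0.924 -0.063]
 [ 0.911 -0.383 -0.152]
 [-0.164  0.    -0.986]] [ 2.64065043 -0.62186661 -1.78601394] 0.015050579811518085 [-0.10940697 -0.57294793  0.05914907]
grasp [0.55964447 0.01777961 0.22803249]
angle 0.3394739002840643 0.2306547584470001
```

View pics/t3.png

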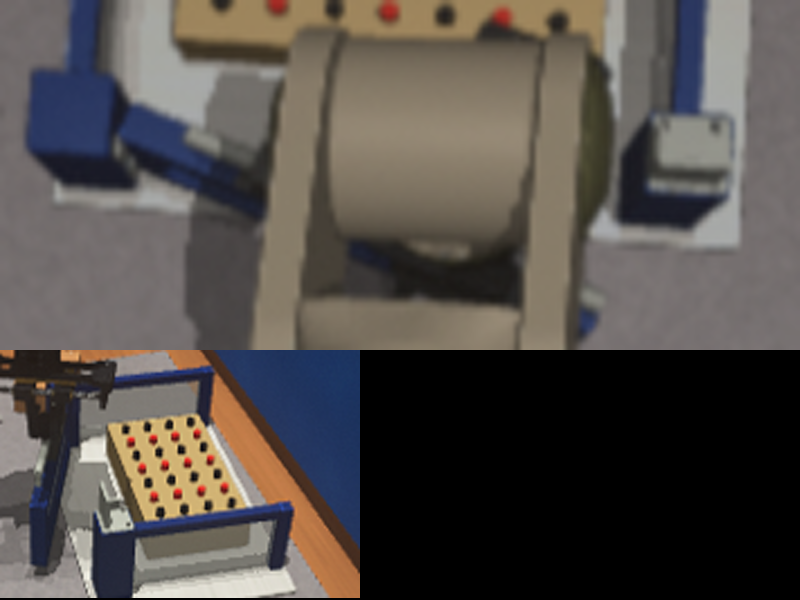

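The gate stands open, with its free-edge corner at about (597,322) in the crop, and the fingers still hold the knob. One check of the gap from that corner before handing in.

Run:
```python
from h import *
T=load('top'); h=np.array([.650,.230])
for p in((600,312),(592,335)):
    q=atz(T,185+(p[0]+.5)/5-.5,130+(p[1]+.5)/5-.5,.14); v=q[:2]-h; print(q,np.linalg.norm(v),np.arctan2(-v[0],-v[1])-.063)
o=ctrl.observe();print(o['time'],o['position'],o['force'],o['grip_force'],np.abs(o['joint_velocities']).max())
```

```text
[ 0.53314388 -0.05060722  0.14      ] 0.30396671491255084 0.3315981144335449
[ 0.51979941 -0.04580073  0.14      ] 0.30498891163006936 0.37806490034813695
8.2 [0.56246367 0.02461642 0.27242067] [ 2.64065043 -0.62186661 -1.78601394] 29.999577831476927 0.003048950014614782
```

```bash
python3 -c "
from workcell import ctrl
print(ctrl.sign_off())"
```

```text
the job is handed in; nothing more can be done
None
```

I lifted the bolt over the lip and drew it back about 38 mm. The gate is held by the knob at about 0.33–0.34 rad, roughly 10 cm ajar, and the job was handed in at 8.2 s with the other things on the bench left alone.

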